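# Refit the spring clip on the hand mill's spindle

### The job

The spring clip that keeps the crank spindle in the hand mill has come off. Take the smaller of the two spring clips out of the wooden rest, feel along the bare end of the spindle for the groove, and press the clip straight down into it until it snaps fully home; then let go. Be gentle: never force the clip against the steel with more than about 2 kg, and leave the large clip and the other things where they are.

Things in the scene. Friction and masses are not known exactly. Their poses are not given: they have to be found in the camera images.
- mill: Small aluminium hand mill on a 110 x 110 x 14 mm wooden base; it does not move. Origin at the centre of the base's underside; z up; y along the spindle, whose axis is level, 62 mm above the worktop. The crank is at the +y end; the bare steel spindle end, 20 mm thick, sticks out at the -y end and has one groove, 8.5 mm wide, 14 mm thick at its bottom.
- spindle_mouth (a point): Point on the spindle's axis where the bare end comes out of the round bearing boss (radius 16 mm); axes as the mill's, so outward is -y. The spindle has end play: the groove's middle lies anywhere from 14 to 34 mm outward of this point, no reading tells where. The spindle stays where it is left (10 N shifts it along); plain spindle goes on 22 mm past the groove.
- hopper_rim (a point): Centre of the mill's round hopper mouth, radius 34 mm, 122 mm above the worktop, 54 mm inward (+y) of spindle_mouth: keep the gripper clear of it.
- clip_small: The small spring clip, the one that fits: upright, two steel jaws open at the bottom, black grip on top; 25 mm wide (x), 6 mm thick (y). Origin at its bore centre, on the spindle's axis when seated; y along the bore, z up, from 7 mm below the origin to 58 above. Either way round will do. It stands in either of the rest's two slots, its origin 15 mm above the worktop.
- clip_grip (a point): Middle of the small clip's black grip, 42 mm above the clip's origin: where to take it from above, fingers on the 16 mm wide sides (closing along the clip's x). The grip is 10 mm thick (y) and spans 24 to 58 mm above the origin.
- clip_tips (a point): Midway between the small clip's two sprung round jaw tips (3 mm thick, 8.6 mm apart clear), 5.8 mm below its origin. Lowered over the axis, they stop on the plain spindle with the origin 15.7 mm above the axis and cannot pass; in the groove they touch at 12 mm, and pressed on with some 6 to 15 N they spread and snap under; then the bridge lands on the groove's bottom, origin on the axis.
- clip_large: A spare spring clip of the same make, too big: 35 mm wide, 6 mm thick, about 76 mm high, same black grip. Origin at its bore centre, 21 mm above the worktop. Stands in the other slot and stays there.
- rest: Fixed wooden block 60 (x) x 120 (y) x 22 mm with two slots 14 mm deep, 7.5 mm wide (y) and 40 mm long (x), 32 mm either side of its middle along y. Origin at the centre of its underside. The clips stand in the slots with their x along the rest's x, their bottoms 8 mm above the worktop; pull them straight up.
- spice_3: Spice jar, 46 mm across, 106 mm high; bystander, origin under its middle.
- spice_0: Spice jar, 46 mm across, 106 mm high; bystander, origin under its middle.
- rice_cup: Clear plastic measuring cup, 67 mm across, 74 mm high; bystander, origin under its middle.
- mug_tall_1: White mug, 67 mm across, 89 mm high, with a handle; bystander, origin at its underside.
- cutlery_teaspoon_3: Teaspoon, 134 mm long, lying on the worktop; bystander, origin under its middle.
Things that resemble listed ones, but are neither listed nor needed, are in the scene too. What is shaped like the mill but orange is not meant.

How it is judged:
By the outcome, as a careful person would: the job done as asked, in the order asked, and still so for the second after the job is handed in, with the robot touching nothing.
It also fails if it takes over 48 s, if anything falls off the work surface, if the arm or the gripper's body presses on something with over 40 N, if the wrist force passes 120 N, or if a joint passes its speed limit or range.

### The arm

A 7-joint arm with a two-finger parallel gripper is mounted at the origin on a cart in front of the work surface, level with it; the furniture and walls round the work are solid. World frame = base frame: x ahead of the robot, y to its left, z up, the work surface at z = 0. Lengths are in m, angles in rad, forces in N, time in s.
With the tool pointing down it reaches from about 0.425 to 0.875 m from the base axis. Payload 4.7 kg.
Tool frame: the origin (TCP) lies midway between the tips of the shut fingers; the grasp point (between the pads) lies 19 mm behind it; z points along the fingers, y is the line along which they close (so a half turn about z gives the same grasp; the last joint's range is limited). The gripper opens to 87 mm and grips with 3 to 60 N. Pads are 19 mm wide; open, the fingers measure 117 mm over their backs; the gripper's body (75 mm by 190 mm) begins 51 mm behind the grasp point.
Start: joints at [1.193, 0.321, -0.07, 1.45, 0.023, 1.371, -0.057], TCP at [0.248, -0.601, 0.223] pointing down, gripper open.
Joint ranges: [-2.86, 2.86], [-0.3, 2.09], [-1.38, 1.24], [0.06, 2.45], [-1.56, 4.7], [0.09, 2.05], [-2.69, 2.69]. Speed limits (rad/s): [2.57, 2.57, 3.14, 3.14, 3.14, 3.14, 3.14].

### API

Orientations are given as a rotation vector (axis times angle).
In Python, from bench import ctrl gives the robot as it stands. The module is installed in compiled form; this text tells all that it offers.
- The arm moves only by the shell command python3 -m handwheel 'ROWS' [FORCE]. ROWS is JSON, a list of rows, each a list of 7 numbers: the finger opening in m, from 0 to 0.087, then the shift along the tool's x, y, z in m, then the turn, a rotation vector about the tool's x, y, z in degrees. A call has 1 to 12 rows; each row shifts and turns the commanded pose from where the row before left it, along the tool's axes as they then stand; what a row does not reach is not made up. A row lasts 1/8 s, in which the tool goes at most 62.5 mm and 10.7 degrees, less where a joint would pass 70% of its speed; a pose out of reach is approached as far as the arm can. A call is refused whole if a number of a shift passes 0.0625 or a number of a turn 10.7, either way. A call with a gripper value outside its range is refused whole. The fingers move at their own pace and stop on an object; FORCE is the grip in N (left out, the last holds). Time passes only in rows, so rows that do not move let the fingers close. It gives the time, the measured TCP pose, the force, the opening and the grip force at its end, in the units of the state.
- ctrl.get_state(): the state, without advancing time (a new reading comes with each control period).
- ctrl.get_image(name): name is "scene" or "side" or "wrist"; returns (picture, depth): 480x640x3 uint8, blue, green, red; 480x640 float32, m along the optical axis (not along the pixel's ray), 0 where there is no reading.
- ctrl.camera_info(name): a dict with "intrinsics" (3x3 intrinsics, pixels), "D" ([k1, k2, p1, p2, k3] as OpenCV has them; the pictures are not rectified), "R" (3x3) and "t" (3): a world point X has camera coordinates R X + t. Camera axes: x right, y down, z forward; pixel columns grow to the right and rows downward; lengths in m; the calibration is good to about 2 mm. A picture is of the moment at which its call begins: read the wrist's pose just before it. camera_info takes no time and is no camera call; for the wrist camera it gives the pose at the moment of the call.
- ctrl.close_job(): hands the job in; it is judged then, once.
The state is a dict: "time": time; "joint_positions": joint angles; "qd": joint speeds; "joint_torque": joint torques, N m; "position": TCP position; "tool_rot": TCP orientation; "ft_force": force on the tool from outside, world axes, zero at the start; "torque": the same for the moment, N m; "grip_width": opening from 0.0 (shut) to 1.0 (fully open); "grip_force": force on a finger pad.
Only numpy, scipy, OpenCV 4.12 (cv2) and the standard library are available. Lean on these libraries where they do the work, as an engineer would, in place of code of your own. Each camera call takes 0.05 s, during which the arm holds its last target. There are 200 camera calls.

## Working session

There is one attempt and no reset: what is moved stays moved. The work goes in short steps, Python scripts to look and compute and a shell command to move; the robot and the scene stay as the last step left them, time stands still between calls to the robot, and variables do not carry over. Pictures are saved under pics/ and viewed, at most 10 in all, crops included, and the job is handed in when it is done.

```bash
mkdir -p pics; cat > h.py <<'E'
import numpy as np, cv2
from bench import ctrl
def shot(n):
    ci=ctrl.camera_info(n); im,d=ctrl.get_image(n)
    return im,d,ci
def ray(ci,uv):
    K=np.array(ci["intrinsics"]);R=np.array(ci["R"]);t=np.array(ci["t"])
    p=cv2.undistortPoints(np.array(uv,float).reshape(-1,1,2),K,np.array(ci["D"]))[:,0]
    d=np.c_[p,np.ones(len(p))]
    return -R.T@t, d@R, d
def onplane(ci,uv,z):
    o,d,_=ray(ci,uv); return o+d*((z-o[2])/d[:,2])[:,None]
def cloud(ci,d):
    v,u=np.nonzero(d>0); o,w,_=ray(ci,np.c_[u,v]); return u,v,o+w*d[v,u][:,None]
E
python3 - <<'E'
from h import *
for n in ("scene","side","wrist"):
    im,d,ci=shot(n); cv2.imwrite(f"pics/{n}0.png",im); np.savez(f"{n}0.npz",im=im,d=d,**{k:np.array(v) for k,v in ci.items()})
    print(n,np.round(-np.array(ci["R"]).T@ci["t"],3),np.round(np.array(ci["R"])[2],2))
s=ctrl.get_state(); print(s)
E
```

```text
scene [ 0.427 -1.137  0.779] [ 0.1   0.88 -0.46]
side [-0.366  0.495  1.059] [ 0.68 -0.24 -0.69]
wrist [ 0.322 -0.569  0.384] [-0.27 -0.11 -0.96]
{'time': 0.15, 'joint_positions': array([ 1.19310081,  0.32167581, -0.07009078,  1.45138887,  0.02260835,
        1.37080238, -0.0568909 ]), 'qd': array([-0.00180131, -0.00200768,  0.00172532, -0.00491009,  0.00127429,
       -0.00231622, -0.00055186]), 'joint_torque': array([ 6.72549122e-04, -4.91795218e+01, -4.04224042e-01, -3.12875390e+01,
       -6.39022747e-02,  4.05205472e-02,  1.20911409e-04]), 'position': array([ 0.24799979, -0.60037751,  0.22170078]), 'tool_rot': array([-3.08008093e+00, -6.11284937e-01,  5.95752834e-04]), 'ft_force': array([ 0.12647454,  0.0288243 , -0.40322622]), 'torque': array([ 0.01064049, -0.02632668, -0.01365082]), 'grip_force': 0.0, 'grip_width': 0.9974371327408097}
```

View pics/scene0.png

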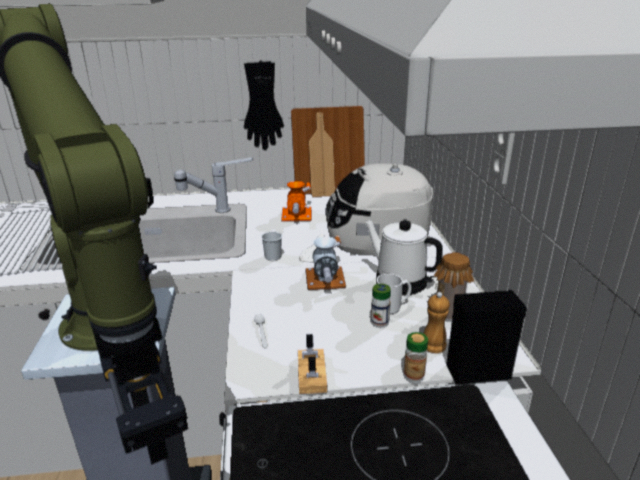

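View pics/side0.png

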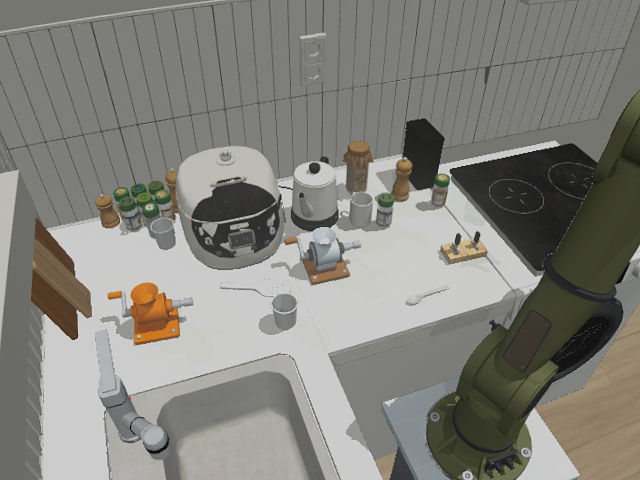

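The scene view shows the rest with both clips at (312,370) and the aluminium mill at (325,265). The side view shows the rest at (463,250) and the mill at (325,255), with its spindle pointing right, towards the rest. I'll measure both from depth.

```bash
python3 - <<'E'
from h import *
out=[]
for n,rb,mb in (("scene",(285,330,345,400),(295,225,355,300)),("side",(430,220,500,275),(280,220,370,290))):
    z=np.load(n+"0.npz"); im,d,ci=z["im"],z["d"],z
    hsv=cv2.cvtColor(im,cv2.COLOR_BGR2HSV)
    u,v,P=cloud(ci,d)
    H=hsv[v,u].astype(int)
    print(n)
    for b,nm in ((rb,"rest"),(mb,"mill")):
        x0,y0,x1,y1=b; m=(u>=x0)&(u<x1)&(v>=y0)&(v<y1)
        wood=m&(H[:,0]>3)&(H[:,0]<28)&(H[:,1]>90)
        hz=(0.016,0.028) if nm=="rest" else (0.007,0.020)
        w=P[wood]; print(nm,"wood z pct",np.round(np.percentile(w[:,2],[5,25,50,75,95]),3))
        t=w[(w[:,2]>hz[0])&(w[:,2]<hz[1])]
        r=cv2.minAreaRect((t[:,:2]*1000).astype(np.float32)); print(len(t),"rect",r)
        if nm=="rest":
            dk=m&(H[:,2]<70)&(P[:,2]>0.03)&(P[:,2]<.12)
            print("dark",dk.sum())
            q=P[dk]; 
            lab=cv2.kmeans(q[:,:2].astype(np.float32),2,None,(3,50,1e-6),5,cv2.KMEANS_PP_CENTERS)[1].ravel()
            for k in (0,1): print(np.round(q[lab==k].mean(0),4),np.round(q[lab==k].min(0),3),np.round(q[lab==k].max(0),3),(lab==k).sum())
        else:
            gm=m&(H[:,1]<90)&(P[:,2]>0.05)&(P[:,2]<.14)
            q=P[gm]; s=q[(q[:,2]<0.075)]; print("metal",np.round(np.percentile(s,[1,50,99],axis=0),3).tolist())
    for nm,b in (("r",rb),("m",mb)):
        x0,y0,x1,y1=b; c=cv2.resize(im[y0:y1,x0:x1],None,fx=5,fy=5,interpolation=cv2.INTER_CUBIC)
        out.append(cv2.resize(c,(400,300)))
cv2.imwrite("pics/crops.png",np.vstack([np.hstack(out[:2]),np.hstack(out[2:])]))
E
```

```text
scene
rest wood z pct [0.007 0.019 0.021 0.022 0.025]
686 rect ((502.0514831542969, -261.3307189941406), (120.90717315673828, 57.094627380371094), 86.87505340576172)
dark 180
[ 0.5005 -0.2658  0.0643] [ 0.494 -0.298  0.042] [ 0.507 -0.225  0.085] 149
[ 0.5375 -0.3883  0.0473] [ 0.505 -0.394  0.044] [ 0.554 -0.384  0.051] 31
mill wood z pct [0.006 0.011 0.013 0.014 0.018]
460 rect ((580.909423828125, 130.4726104736328), (107.63796997070312, 106.60784149169922), 87.9756088256836)
metal [[0.548, 0.033, 0.05], [0.587, 0.102, 0.066], [0.682, 0.327, 0.075]]
side
rest wood z pct [0.004 0.02  0.021 0.023 0.026]
129 rect ((495.5145568847656, -264.7120361328125), (59.30857849121094, 99.53507232666016), 1.6638917922973633)
dark 118
[ 0.4983 -0.2535  0.0635] [ 0.491 -0.292  0.041] [ 0.507 -0.217  0.085] 81
[ 0.5428 -0.387   0.0451] [ 0.525 -0.403  0.033] [ 0.557 -0.378  0.051] 37
mill wood z pct [0.009 0.012 0.014 0.016 0.091]
491 rect ((567.7026977539062, 139.16432189941406), (109.98162841796875, 88.54447174072266), 85.41876220703125)
metal [[0.546, 0.039, 0.051], [0.57, 0.143, 0.068], [0.683, 0.239, 0.075]]
```

View pics/crops.png

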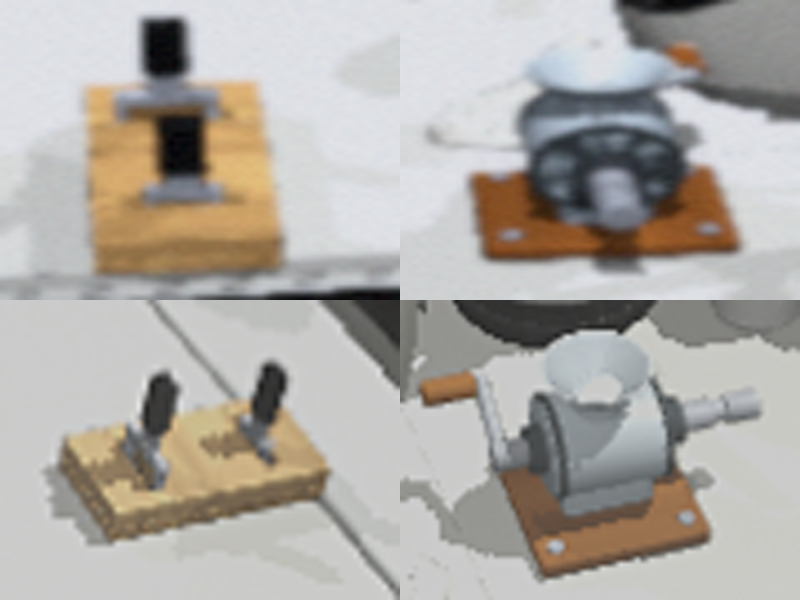

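The small clip is in the slot nearer the scene camera, at about (0.501, -0.293), and the rest is turned about -3°. The side view puts the mill's spindle on the right. First I turn the tool to match the clip, then move over it.

```bash
python3 -m handwheel '[[0.087,0,0,0,0,0,-10.7],[0.087,0,0,0,0,0,-10.7],[0.087,0,0,0,0,0,-10.7],[0.087,0,0,0,0,0,-10.7],[0.087,0,0,0,0,0,-10.7],[0.087,0,0,0,0,0,-10.7],[0.087,0,0,0,0,0,0]]' 20
python3 -m handwheel '[[0.087,0.045,0.033,0,0,0,0],[0.087,0.045,0.033,0,0,0,0],[0.087,0.045,0.033,0,0,0,0],[0.087,0.045,0.033,0,0,0,0],[0.087,0.045,0.033,0,0,0,0],[0.087,0.045,0.033,0,0,0,0],[0.087,0.04,0.03,0,0,0,0],[0.087,0,0,0,0,0,0],[0.087,0,0,0,0,0,0]]'
python3 - <<'E'
from h import *
im,d,ci=shot("wrist"); s=ctrl.get_state(); cv2.imwrite("pics/w1.png",im); np.savez("w1.npz",im=im,d=d,**{k:np.array(v) for k,v in ci.items()})
R=cv2.Rodrigues(s["tool_rot"])[0]; print(s["time"],s["position"],R.round(3).tolist(),s["ft_force"],s["joint_positions"])
E
```

```text
time: 1.02
position: [0.248, -0.6006, 0.2222]
tool_rot: [-2.287, -2.153, -0.001]
ft_force: [0.6, -1.0, -0.4]
grip_width: 0.998
grip_force: 0.0
time: 2.15
position: [0.4935, -0.3051, 0.2224]
tool_rot: [-2.288, -2.153, 0.002]
ft_force: [-0.6, 0.6, -0.8]
grip_width: 0.998
grip_force: 0.0
2.2 [ 0.49299258 -0.30594025  0.22232035] [[0.062, 0.998, -0.001], [0.998, -0.062, -0.001], [-0.001, -0.001, -1.0]] [-0.48415763 -0.74755808 -0.13384144] [ 0.90202266  0.20165555 -0.45003741  1.61746544  0.09051293  1.34349245
  0.37739478]
```

View pics/w1.png

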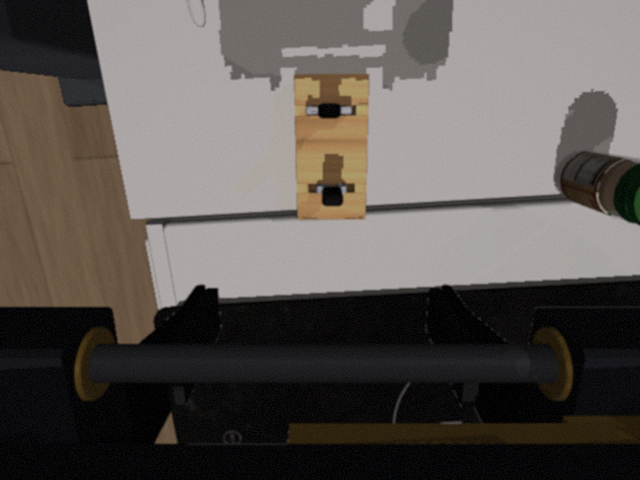

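The wrist view shows the rest squarely: the large clip's grip is at (330,110) with the wider steel, and the small clip's is at (333,195). Now to compute their positions.

```bash
python3 - <<'E'
from h import *
z=np.load("w1.npz"); im,d=z["im"],z["d"]
hsv=cv2.cvtColor(im,cv2.COLOR_BGR2HSV)
m=((hsv[...,0]>3)&(hsv[...,0]<28)&(hsv[...,1]>80)&(hsv[...,2]>60)).astype(np.uint8); m[:60]=0;m[225:]=0;m[:,:285]=0;m[:,380:]=0
m=cv2.morphologyEx(m,cv2.MORPH_CLOSE,np.ones((15,15)))
c=max(cv2.findContours(m,0,2)[0],key=cv2.contourArea)
# depth-based top
u,v,P=cloud(z,d); s=(m[v,u]>0)&(abs(P[:,2]-.022)<.004)
r=cv2.minAreaRect((P[s,:2]*1000).astype(np.float32)); print("depth rect",r, "z",np.median(P[s,2]))
cc=onplane(z,c[:,0],.022); print("ray rect",cv2.minAreaRect((cc[:,:2]*1000).astype(np.float32)))
for b,zt in (((320,184,346,207),.073),((316,102,344,119),.085)):
    x0,y0,x1,y1=b; g=(hsv[y0:y1,x0:x1,2]<40).astype(np.uint8)
    k=max(cv2.findContours(g,0,2)[0],key=cv2.contourArea); rr=cv2.minAreaRect(k); ctr=np.array(rr[0])+[x0,y0]; print(rr,ctr,onplane(z,[ctr],zt))
    q=(u>=x0)&(u<x1)&(v>=y0)&(v<y1)&(P[:,2]>.06); print("depth pts",q.sum(),np.round(np.percentile(P[q],[5,50,95],axis=0),4).tolist())
# mill via side view: white spindle etc
for n in("scene","side"):
    z=np.load(n+"0.npz");u,v,P=cloud(z,z["d"])
    q=(P[:,0]>.53)&(P[:,0]<.63)&(P[:,1]>.0)&(P[:,1]<.085)&(P[:,2]>.045)&(P[:,2]<.09)
    Q=P[q]
    for y in np.arange(.01,.085,.006):
        w=Q[abs(Q[:,1]-y)<.003]
        if len(w)>2: print(n,round(y,3),len(w),"x",w[:,0].min().round(3),w[:,0].max().round(3),"ztop",w[:,2].max().round(4), "x@top",np.round(w[w[:,2]>w[:,2].max()-.003,0].mean(),4))
E
```

```text
depth rect ((502.2323303222656, -257.9750061035156), (119.04285430908203, 59.38978576660156), 86.81615447998047) z 0.022161472543344274
ray rect ((502.7235412597656, -257.9122314453125), (118.36660766601562, 60.34685516357422), 86.59908294677734)
((12.0, 11.0), (18.0, 18.0), 90.0) [332. 195.] [[ 0.50044753 -0.28631455  0.073     ]]
depth pts 322 [[0.4937, -0.2945, 0.0633], [0.5006, -0.2889, 0.0726], [0.5076, -0.2853, 0.0743]]
((12.5, 8.5), (13.0, 21.0), 90.0) [328.5 110.5] [[ 0.50116504 -0.22607587  0.085     ]]
depth pts 349 [[0.4949, -0.2307, 0.0811], [0.5018, -0.2261, 0.0834], [0.5087, -0.2216, 0.0849]]
scene 0.034 20 x 0.57 0.586 ztop 0.0688 x@top 0.579
scene 0.04 23 x 0.57 0.586 ztop 0.072 x@top 0.5784
scene 0.046 10 x 0.568 0.585 ztop 0.0736 x@top 0.5764
scene 0.052 9 x 0.569 0.582 ztop 0.0727 x@top 0.5772
scene 0.064 12 x 0.571 0.587 ztop 0.072 x@top 0.5805
scene 0.07 11 x 0.571 0.583 ztop 0.0734 x@top 0.5774
scene 0.076 6 x 0.569 0.586 ztop 0.0727 x@top 0.5768
scene 0.082 22 x 0.565 0.593 ztop 0.0794 x@top 0.5786
side 0.04 12 x 0.569 0.584 ztop 0.0738 x@top 0.5754
side 0.046 13 x 0.567 0.583 ztop 0.0728 x@top 0.5757
side 0.052 16 x 0.568 0.589 ztop 0.0759 x@top 0.5717
side 0.058 20 x 0.568 0.585 ztop 0.0745 x@top 0.5757
side 0.064 8 x 0.567 0.583 ztop 0.071 x@top 0.5745
side 0.07 14 x 0.57 0.581 ztop 0.0728 x@top 0.5773
side 0.076 15 x 0.566 0.583 ztop 0.0738 x@top 0.5754
side 0.082 13 x 0.57 0.583 ztop 0.0727 x@top 0.5793
```

```bash
python3 -m handwheel '[[0.087,0.017,0.0066,0.03,0,0,0],[0.087,0,0,0.05,0,0,0],[0.087,0,0,0.05,0,0,0],[0.087,0,0,0.03,0,0,0],[0.087,0,0,0.015,0,0,0],[0.087,0,0,0.009,0,0,0],[0.087,0,0,0,0,0,0],[0.087,0,0,0,0,0,0]]' 20
python3 - <<'E'
from h import *
print(ctrl.get_state()["position"])
E
```

```text
time: 3.2
position: [0.5024, -0.2886, 0.0398]
tool_rot: [2.284, 2.154, 0.001]
ft_force: [0.1, 0.4, 0.6]
grip_width: 0.998
grip_force: 0.0
[ 0.5023768  -0.28862176  0.03984243]
```

```bash
python3 -m handwheel '[[0.087,-0.0005,-0.0015,0.0015,0,0,0],[0,0,0,0,0,0,0],[0,0,0,0,0,0,0],[0,0,0,0,0,0,0],[0,0,0,0,0,0,0],[0,0,0,0,0,0,0],[0,0,0,0,0,0,0]]' 30
python3 - <<'E'
from h import *
im,d,ci=shot("wrist"); s=ctrl.get_state(); cv2.imwrite("pics/w2.png",im[100:480]); print(s["position"],s["ft_force"],s["torque"],s["grip_width"]*87)
E
```

```text
time: 4.08
position: [0.5, -0.2884, 0.037]
tool_rot: [-2.285, -2.156, 0.0]
ft_force: [-0.8, 0.2, -0.8]
grip_width: 0.396
grip_force: 0.0
[ 0.499957   -0.2884884   0.03703947] [-0.13345606  0.22879079  0.05695497] [ 0.03488453 -0.05093053  0.01598796] 31.0322593767024
```

Not yet closed; wait a little longer.

```bash
python3 -m handwheel '[[0,0,0,0,0,0,0],[0,0,0,0,0,0,0],[0,0,0,0,0,0,0],[0,0,0,0,0,0,0]]'
```

```text
time: 4.62
position: [0.5, -0.2885, 0.0371]
tool_rot: [2.285, 2.156, -0.0]
ft_force: [0.5, -0.7, -0.5]
grip_width: 0.178
grip_force: 30.0
```

Gripped: the opening is 15.5 mm, for a 16 mm grip. Lift straight up, then move towards the mill and look from above.

```bash
python3 -m handwheel '[[0,0,0,-0.01,0,0,0],[0,0,0,-0.03,0,0,0],[0,0,0,-0.05,0,0,0],[0,0,0,-0.05,0,0,0],[0,0,0,-0.02,0,0,0],[0,0.04,0.011,0,0,0,0],[0,0.05,0.013,0,0,0,0],[0,0.05,0.013,0,0,0,0],[0,0.05,0.013,0,0,0,0],[0,0.04,0.012,0,0,0,0],[0,0,0,0,0,0,0],[0,0,0,0,0,0,0]]'
python3 - <<'E'
from h import *
im,d,ci=shot("wrist"); s=ctrl.get_state(); cv2.imwrite("pics/w3.png",im); np.savez("w3.npz",im=im,d=d,**{k:np.array(v) for k,v in ci.items()})
R=cv2.Rodrigues(s["tool_rot"])[0]; print(s["time"],s["position"],R.round(3).tolist(),s["ft_force"],s["grip_width"]*87)
E
```

```text
time: 6.12
position: [0.5752, -0.0632, 0.1973]
tool_rot: [2.285, 2.155, -0.001]
ft_force: [0.1, -0.2, -0.5]
grip_width: 0.182
grip_force: 30.0
6.175 [ 0.57504503 -0.06404321  0.19722862] [[0.06, 0.998, -0.0], [0.998, -0.06, -0.001], [-0.001, -0.0, -1.0]] [-0.33778304  0.28308468 -0.64406162] 15.624311440315589
```

View pics/w3.png

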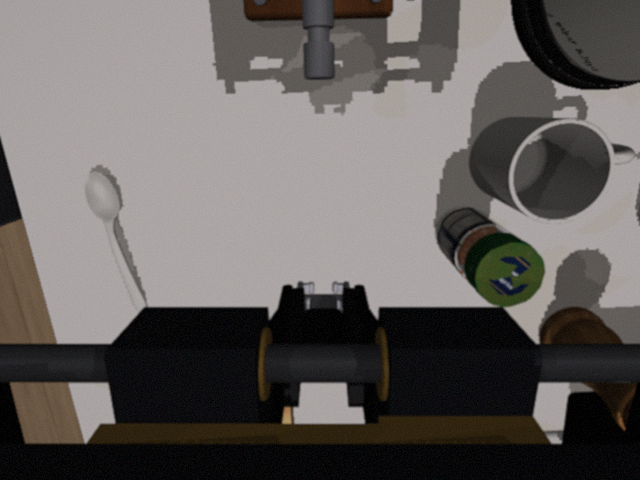

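The wrist view shows the held clip at (321,290). The spindle end spans rows 0–78 at column 318, and its narrower groove is near rows 27–43. I'll work out the axis line and the groove position.

```bash
python3 - <<'E'
from h import *
z=np.load("w3.npz"); im,d=z["im"],z["d"]
u,v,P=cloud(z,d)
s=(u>280)&(u<360)&(v<90)&(P[:,2]>.045)&(P[:,2]<.085)
rows=[]
for r in range(0,84,3):
    uu=u[s&(v==r)]
    if len(uu)<5: continue
    e=onplane(z,[[uu.min()-.5,r],[uu.max()+.5,r]],.062); zt=P[s&(v==r),2].max()
    mid=onplane(z,[[(uu.min()+uu.max())/2,r]],.072)[0]
    print(r,uu.min(),uu.max(),"w",round((e[1,0]-e[0,0])*1e3,1),"ctr",e.mean(0).round(4)[:2],"top",mid[:2].round(4),"zt",round(zt,4)); rows.append(e.mean(0)[:2])
a=np.array(rows); p=np.polyfit(a[:,1],a[:,0],1); print("dx/dy",p, "deg",np.degrees(np.arctan(p[0])), "x@.055",np.polyval(p,.055))
for n in("scene","side"):
    zz=np.load(n+"0.npz")
    o,w,_=ray(zz,[[u_,v_] for u_,v_ in ((0,0),)])
# clip steel tips
x=(u>290)&(u<352)&(v>275)&(v<300)&(P[:,2]>.14); print("clip",np.round(np.percentile(P[x],[2,50,98],axis=0),4).tolist())
E
```

```text
0 302 333 w 19.9 ctr [0.5795 0.0822] top [0.5795 0.0801] zt 0.0731
3 302 333 w 20.0 ctr [0.5794 0.0806] top [0.5794 0.0785] zt 0.0728
6 302 333 w 20.0 ctr [0.5793 0.0789] top [0.5793 0.0768] zt 0.0734
9 302 333 w 20.0 ctr [0.5792 0.0772] top [0.5792 0.0752] zt 0.0731
12 303 333 w 19.5 ctr [0.5794 0.0755] top [0.5794 0.0736] zt 0.0734
15 303 333 w 19.5 ctr [0.5793 0.0738] top [0.5793 0.0719] zt 0.0734
18 303 334 w 20.2 ctr [0.5795 0.0721] top [0.5795 0.0702] zt 0.0732
21 303 334 w 20.2 ctr [0.5794 0.0704] top [0.5794 0.0686] zt 0.072
24 303 334 w 20.2 ctr [0.5793 0.0686] top [0.5793 0.0669] zt 0.0739
27 303 334 w 20.3 ctr [0.5792 0.0669] top [0.5792 0.0653] zt 0.0697
30 308 329 w 14.0 ctr [0.5791 0.0652] top [0.5791 0.0636] zt 0.0703
33 308 329 w 14.0 ctr [0.579  0.0634] top [0.579  0.0619] zt 0.0704
36 308 329 w 14.0 ctr [0.5789 0.0617] top [0.5789 0.0602] zt 0.0698
39 308 329 w 14.0 ctr [0.5788 0.0599] top [0.5788 0.0585] zt 0.0698
42 307 332 w 16.6 ctr [0.5793 0.0582] top [0.5793 0.0568] zt 0.073
45 304 334 w 19.9 ctr [0.5789 0.0564] top [0.5789 0.0551] zt 0.0731
48 304 334 w 19.9 
[... 195 characters left out ...]
4 w 20.0 ctr [0.5784 0.0493] top [0.5785 0.0482] zt 0.0728
60 304 334 w 20.0 ctr [0.5783 0.0475] top [0.5784 0.0465] zt 0.0736
63 304 334 w 20.1 ctr [0.5782 0.0457] top [0.5783 0.0448] zt 0.0734
66 304 334 w 20.1 ctr [0.5781 0.0439] top [0.5781 0.043 ] zt 0.0727
69 304 334 w 20.2 ctr [0.578  0.0421] top [0.578  0.0413] zt 0.0731
72 305 334 w 19.5 ctr [0.5782 0.0402] top [0.5782 0.0395] zt 0.0736
75 305 334 w 19.6 ctr [0.5781 0.0384] top [0.5781 0.0377] zt 0.0731
78 305 333 w 19.0 ctr [0.5777 0.0366] top [0.5777 0.036 ] zt 0.0711
dx/dy [0.03727945 0.57661629] deg 2.1349665702688427 x@.055 0.5786666633982379
clip [[0.5626, -0.0666, 0.1698], [0.5722, -0.0617, 0.1868], [0.5862, -0.0512, 0.2081]]
```

Seen from above, the axis lies at x = 0.5766 + 0.0373·y (yaw -2.1°) and the groove looks to be at y ≈ 0.062. I'll land on the plain part outward of it and feel inwards from there.

```bash
python3 -m handwheel '[[0,0,0,0,0,0,-1.3],[0,0.035,0,0,0,0,0],[0,0.045,0,0,0,0,0],[0,0.035,-0.0009,0,0,0,0],[0,0,0,0.03,0,0,0],[0,0,0,0.035,0,0,0],[0,0,0,0.015,0,0,0],[0,0,0,0,0,0,0],[0,0,0,0,0,0,0]]'
python3 - <<'E'
from h import *
im,d,ci=shot("wrist"); s=ctrl.get_state(); cv2.imwrite("pics/w4.png",im[:400])
R=cv2.Rodrigues(s["tool_rot"])[0]; print(s["time"],s["position"],R.round(3).tolist(),s["ft_force"],s["torque"])
u,v,P=cloud(ci,d)
x=(u>270)&(u<372)&(v>200)&(v<330)
for a,b in ((.08,.09),(.09,.1),(.1,.115)):
  q=P[x&(P[:,2]>a)&(P[:,2]<b)]
  if len(q): print(a,len(q),np.percentile(q,[1,50,99],axis=0).round(4).tolist())
E
```

```text
time: 7.3
position: [0.5795, 0.0523, 0.1184]
tool_rot: [2.26, 2.18, 0.002]
ft_force: [0.4, -0.5, -0.1]
grip_width: 0.178
grip_force: 30.0
7.35 [0.57964249 0.05243205 0.11857166] [[0.036, 0.999, 0.003], [0.999, -0.036, 0.0], [0.0, 0.003, -1.0]] [ 0.11775874 -0.83669429 -0.50763885] [-0.03852477 -0.08277268  0.01818275]
0.08 1 [[0.5881, 0.052, 0.0896], [0.5881, 0.052, 0.0896], [0.5881, 0.052, 0.0896]]
0.09 288 [[0.5671, 0.0482, 0.0903], [0.5745, 0.0522, 0.0923], [0.5911, 0.0543, 0.0971]]
0.1 438 [[0.5708, 0.0481, 0.105], [0.5789, 0.0535, 0.1099], [0.5872, 0.0543, 0.1147]]
```

View pics/w4.png

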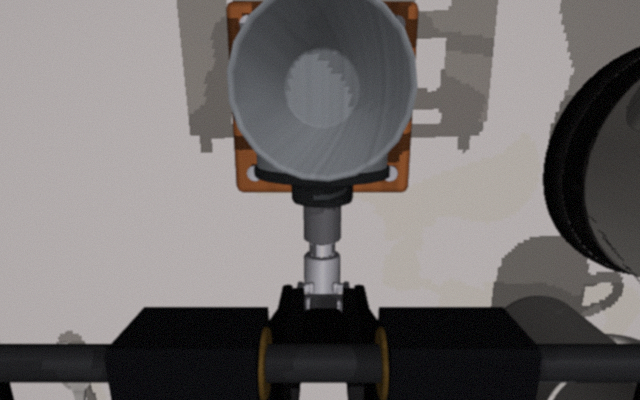

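The jaws at (306,288) and (339,288) straddle the spindle evenly (column 322), and the groove shows further in at rows 242–255. Descend gently onto the plain spindle.

```bash
python3 -m handwheel '[[0,0,-0.0006,0.008,0,0,0],[0,0,0,0.005,0,0,0],[0,0,0,0.002,0,0,0],[0,0,0,0,0,0,0]]' 
python3 -m handwheel '[[0,0,0,0.001,0,0,0],[0,0,0,0.001,0,0,0],[0,0,0,0,0,0,0]]'
```

```text
time: 7.85
position: [0.5778, 0.0525, 0.1018]
tool_rot: [-2.261, -2.181, 0.001]
ft_force: [1.0, -0.2, -0.4]
grip_width: 0.179
grip_force: 30.0
time: 8.22
position: [0.578, 0.0525, 0.1001]
tool_rot: [2.261, 2.181, 0.0]
ft_force: [-0.1, -0.3, -0.0]
grip_width: 0.175
grip_force: 30.0
```

```bash
python3 -m handwheel '[[0,0,0.0004,0.0007,0,0,0],[0,0,0,0,0,0,0]]' 
python3 -m handwheel '[[0,0,0,0.0006,0,0,0],[0,0,0,0,0,0,0]]'
```

```text
time: 8.48
position: [0.5786, 0.0525, 0.0995]
tool_rot: [2.26, 2.181, 0.001]
ft_force: [-0.1, -0.2, 0.9]
grip_width: 0.177
grip_force: 30.0
time: 8.72
position: [0.5788, 0.0525, 0.0992]
tool_rot: [2.26, 2.181, 0.001]
ft_force: [1.1, -0.4, 2.1]
grip_width: 0.184
grip_force: 30.0
```

Contact: about 2 N at TCP z 0.0992, which is the plain-spindle height. Now slide inwards in small steps, watching force and height.

```bash
python3 -m handwheel '[[0,0.001,0,0.0005,0,0,0],[0,0.001,0,0,0,0,0]]' 
python3 -m handwheel '[[0,0.001,0,0,0,0,0],[0,0.001,0,0,0,0,0]]'
python3 -m handwheel '[[0,0.001,0,0,0,0,0],[0,0.0005,0,0,0,0,0]]'
```

```text
time: 8.98
position: [0.5791, 0.0546, 0.099]
tool_rot: [2.26, 2.181, 0.001]
ft_force: [-0.3, -0.5, 4.7]
grip_width: 0.186
grip_force: 30.0
time: 9.22
position: [0.5791, 0.0568, 0.099]
tool_rot: [2.26, 2.181, 0.002]
ft_force: [0.4, -0.4, 5.3]
grip_width: 0.178
grip_force: 30.0
time: 9.48
position: [0.5792, 0.0582, 0.099]
tool_rot: [2.26, 2.181, 0.002]
ft_force: [0.0, -0.0, 4.0]
grip_width: 0.182
grip_force: 30.0
```

```bash
python3 -m handwheel '[[0,0.001,0,0,0,0,0],[0,0.0005,0,0,0,0,0]]'
python3 -m handwheel '[[0,0.001,0,0,0,0,0],[0,0,0,0,0,0,0]]'
python3 -m handwheel '[[0,0.001,0,0,0,0,0],[0,0,0,0,0,0,0]]'
```

```text
time: 9.72
position: [0.5791, 0.0596, 0.0988]
tool_rot: [2.26, 2.181, 0.001]
ft_force: [0.1, -0.1, 5.0]
grip_width: 0.182
grip_force: 30.0
time: 9.98
position: [0.579, 0.061, 0.0986]
tool_rot: [2.26, 2.181, 0.002]
ft_force: [0.8, 0.5, 4.6]
grip_width: 0.18
grip_force: 30.0
time: 10.22
position: [0.5776, 0.062, 0.0973]
tool_rot: [-2.259, -2.181, 0.002]
ft_force: [-0.5, 1.0, 0.1]
grip_width: 0.178
grip_force: 30.0
```

The force vanished and the tool sank at y = 0.062, so the jaws are over the groove. Centre in the groove and confirm by touching its bottom.

```bash
python3 -m handwheel '[[0,0.001,0.001,0,0,0,0],[0,0,0,0.001,0,0,0],[0,0,0,0,0,0,0]]'
python3 -m handwheel '[[0,0,0,0.001,0,0,0],[0,0,0,0,0,0,0]]'
```

```text
time: 10.6
position: [0.5794, 0.0623, 0.0968]
tool_rot: [-2.261, -2.181, 0.001]
ft_force: [-0.3, 0.8, -1.0]
grip_width: 0.18
grip_force: 30.0
time: 10.85
position: [0.5796, 0.0624, 0.0961]
tool_rot: [-2.261, -2.181, 0.0]
ft_force: [-0.4, -0.4, -0.4]
grip_width: 0.177
grip_force: 30.0
```

```bash
python3 -m handwheel '[[0,0.0004,-0.0006,0.0007,0,0,0],[0,0,0,0,0,0,0]]'
python3 -m handwheel '[[0,0,0,0.0007,0,0,0],[0,0,0,0,0,0,0]]'
python3 -m handwheel '[[0,0,0,0.0007,0,0,0],[0,0,0,0,0,0,0]]'
```

```text
time: 11.1
position: [0.5793, 0.0626, 0.0957]
tool_rot: [2.261, 2.181, 0.0]
ft_force: [0.3, 0.2, -0.1]
grip_width: 0.18
grip_force: 30.0
time: 11.35
position: [0.5795, 0.0627, 0.0953]
tool_rot: [2.26, 2.181, 0.0]
ft_force: [0.2, 0.1, 2.3]
grip_width: 0.181
grip_force: 30.0
time: 11.6
position: [0.5796, 0.0629, 0.095]
tool_rot: [2.26, 2.181, 0.001]
ft_force: [-0.5, -0.7, 5.5]
grip_width: 0.174
grip_force: 30.0
```

Jaw contact about 4 mm lower than on the plain spindle: it is in the groove. Tighten the grip and press down in small steps.

```bash
python3 -m handwheel '[[0,0,0,0.0006,0,0,0],[0,0,0,0,0,0,0]]' 50
python3 -m handwheel '[[0,0,0,0.0006,0,0,0],[0,0,0,0,0,0,0]]'
python3 -m handwheel '[[0,0,0,0.0006,0,0,0],[0,0,0,0,0,0,0]]'
```

```text
time: 11.85
position: [0.5797, 0.0632, 0.0945]
tool_rot: [2.26, 2.181, 0.002]
ft_force: [-1.5, -0.2, 5.3]
grip_width: 0.174
grip_force: 50.0
time: 12.1
position: [0.5798, 0.0633, 0.0941]
tool_rot: [2.26, 2.181, 0.002]
ft_force: [-0.3, -0.3, 6.0]
grip_width: 0.179
grip_force: 50.0
time: 12.35
position: [0.5797, 0.0632, 0.0933]
tool_rot: [2.26, 2.181, 0.002]
ft_force: [-0.0, -0.0, 5.9]
grip_width: 0.175
grip_force: 50.0
```

```bash
python3 -m handwheel '[[0,0,0,0.0008,0,0,0],[0,0,0,0.0004,0,0,0]]'
python3 -m handwheel '[[0,0,0,0.0008,0,0,0],[0,0,0,0.0004,0,0,0]]'
python3 -m handwheel '[[0,0,0,0.0008,0,0,0],[0,0,0,0.0004,0,0,0]]'
```

```text
time: 12.6
position: [0.5796, 0.0632, 0.0919]
tool_rot: [2.26, 2.181, 0.002]
ft_force: [-0.9, -0.8, 5.5]
grip_width: 0.177
grip_force: 50.0
time: 12.85
position: [0.5792, 0.0628, 0.0897]
tool_rot: [2.261, 2.181, 0.0]
ft_force: [0.5, -0.4, 1.3]
grip_width: 0.174
grip_force: 50.0
time: 13.1
position: [0.5789, 0.0626, 0.0882]
tool_rot: [-2.261, -2.181, 0.001]
ft_force: [0.8, 0.4, -0.0]
grip_width: 0.179
grip_force: 50.0
```

The tips have passed the widest point and the force has dropped. Carry on down until the bridge lands on the groove's bottom.

```bash
python3 -m handwheel '[[0,0,0,0.001,0,0,0],[0,0,0,0.001,0,0,0]]'
python3 -m handwheel '[[0,0,0,0.0008,0,0,0],[0,0,0,0.0004,0,0,0]]'
python3 -m handwheel '[[0,0,0,0.0008,0,0,0],[0,0,0,0,0,0,0]]'
```

```text
time: 13.35
position: [0.5788, 0.0627, 0.0863]
tool_rot: [-2.261, -2.181, 0.001]
ft_force: [1.3, 0.3, -1.9]
grip_width: 0.177
grip_force: 50.0
time: 13.6
position: [0.5788, 0.0628, 0.0851]
tool_rot: [-2.261, -2.181, 0.001]
ft_force: [1.5, 0.1, -2.0]
grip_width: 0.18
grip_force: 50.0
time: 13.85
position: [0.5788, 0.0628, 0.0844]
tool_rot: [-2.261, -2.181, 0.001]
ft_force: [0.9, -0.2, -4.2]
grip_width: 0.172
grip_force: 50.0
```

```bash
python3 -m handwheel '[[0,0,0,0.0007,0,0,0],[0,0,0,0,0,0,0]]'
python3 -m handwheel '[[0,0,0,0.0007,0,0,0],[0,0,0,0,0,0,0]]'
python3 -m handwheel '[[0,0,0,0.0006,0,0,0],[0,0,0,0,0,0,0]]'
```

```text
time: 14.1
position: [0.5791, 0.0628, 0.084]
tool_rot: [2.261, 2.181, -0.0]
ft_force: [1.4, -0.0, -3.4]
grip_width: 0.177
grip_force: 50.0
time: 14.35
position: [0.5792, 0.0629, 0.0836]
tool_rot: [2.261, 2.181, 0.0]
ft_force: [0.9, -0.3, -1.2]
grip_width: 0.183
grip_force: 50.0
time: 14.6
position: [0.5793, 0.0629, 0.0835]
tool_rot: [2.26, 2.181, 0.0]
ft_force: [-1.7, -1.0, 4.5]
grip_width: 0.178
grip_force: 50.0
```

The bridge has landed: 16 mm below plain contact, with the force turning positive. One last light press, then ease off and release.

```bash
python3 -m handwheel '[[0,0,0,0.0005,0,0,0],[0,0,0,0,0,0,0]]'
python3 -m handwheel '[[0,0,0,-0.0009,0,0,0],[0,0,0,0,0,0,0],[0.045,0,0,0,0,0,0],[0.045,0,0,0,0,0,0],[0.045,0,0,0,0,0,0],[0.045,0,0,0,0,0,0]]'
```

```text
time: 14.85
position: [0.5794, 0.0629, 0.0834]
tool_rot: [2.26, 2.181, 0.0]
ft_force: [-2.3, -1.0, 8.8]
grip_width: 0.174
grip_force: 50.0
time: 15.6
position: [0.5789, 0.0629, 0.0829]
tool_rot: [-2.261, -2.181, 0.0]
ft_force: [0.5, -0.7, 0.4]
grip_width: 0.495
grip_force: 0.0
```

Released. Rise straight up, back away outwards, and look.

```bash
python3 -m handwheel '[[0.045,0,0,-0.02,0,0,0],[0.045,0,0,-0.04,0,0,0],[0.045,0,0,-0.05,0,0,0],[0.045,-0.04,0,-0.02,0,0,0],[0.045,-0.05,0,0,0,0,0],[0.045,-0.03,0,0,0,0,0],[0.045,0,0,0,0,0,0],[0.045,0,0,0,0,0,0]]'
python3 - <<'E'
from h import *
im,d,ci=shot("wrist"); im2,d2,c2=shot("side"); s=ctrl.get_state()
a=cv2.resize(im[0:150,220:420],(800,600))[:600]; b=cv2.resize(im2[215:290,280:380],(400,300),interpolation=2)
cv2.imwrite("pics/fin.png",np.hstack([cv2.resize(a,(400,300)),b]))
u,v,P=cloud(ci,d); q=P[(u>280)&(u<360)&(v<200)&(P[:,2]>.095)&(P[:,2]<.14)&(P[:,1]<.09)]
print(s["position"],s["ft_force"],np.percentile(q,[2,50,98],axis=0).round(4).tolist() if len(q) else None)
E
```

```text
time: 16.6
position: [0.5751, -0.0555, 0.2141]
tool_rot: [2.259, 2.183, 0.002]
ft_force: [-0.0, 0.8, 0.3]
grip_width: 0.52
grip_force: 0.0
[ 0.57500301 -0.0549175   0.21373353] [ 0.86843969 -0.52680037  0.07513067] [[0.5712, 0.0561, 0.0986], [0.5785, 0.0599, 0.119], [0.5858, 0.0657, 0.121]]
```

View pics/fin.png

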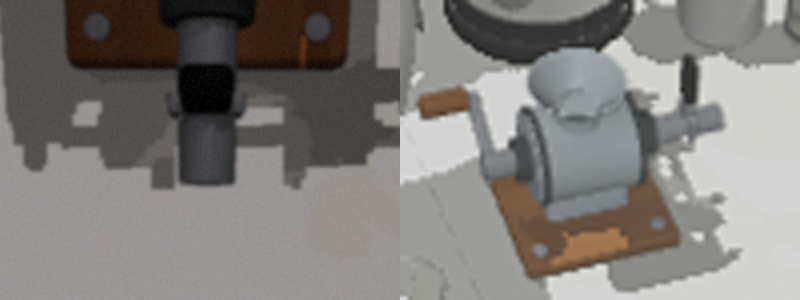

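The clip stands upright in the groove, at (207,90) in the left crop and (688,95) in the right one. Its grip top is at z ≈ 0.120, which matches the fully seated height (62 + 58 mm).

```bash
python3 -c "
from bench import ctrl
print(ctrl.close_job())"
```

```text
the job is handed in; nothing more can be done
None
```

The small clip is snapped fully home in the spindle groove, which I found by feel, and released; the steel never read more than about 9 N, and I handed the job in at about 17 s.

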